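# Kit the phone-repair trays with their batteries

### The job

Three opened phones lie in grey job trays, each with its battery taken out. Judging by the size and shape of each phone's empty battery bay, take the matching battery from the blue-grey bench mat and lay it flat in the large empty compartment of that phone's own tray, beside the phone (not in the phone); set it down, do not drop it. The fourth battery, the short one, fits none of them: leave it where it lies, and leave the screwdriver, tweezers and suction cup on the mat where they are.

Things in the scene. Friction and masses are not known exactly. Their poses are not given: they have to be found in the camera images.
- cell_long: long narrow battery: rigid flat block 92 (its x) by 36 (its y) by 6 mm thick, dark grey with a mid-grey label, lying on the mat; origin at the middle of its underside, z up. About 55 g
- cell_square: nearly square battery, 56 (its x) by 52 (its y) by 6 mm thick, same material; origin at the middle of its underside, z up. About 55 g
- cell_ell: L-shaped battery, 6 mm thick, same material, 55 g, overall 80 (its x) by 56 (its y) mm; origin under the middle of that rectangle, z up. Foot: x -40 to -10, y -28 to 28. Stem, 32 mm wide: x -10 to 40, y -28 to 4 (the corner x > -10, y > 4 is missing). Grip it across the stem, e.g. at x 12, y -12
- cell_spare: short battery that fits no phone, 60 (its x) by 34 (its y) by 6 mm thick, same material; to be left alone; origin at the middle of its underside
- tray_long: job tray with the phone whose empty battery bay is long and narrow (96 x 41 mm, bright floor). Fixed grey moulding 160 (x) by 197 (y) mm, floor 3 mm and rim top 11 mm above the bench; origin under its middle, x away from the robot (within 0.15 rad). Large empty compartment: x -76 to 40, y -94.5 to 11.5, middle (-18, -41.5) mm; ribs 5 mm above its floor
- tray_square: same tray with the phone whose empty battery bay is nearly square (62 x 58 mm, bright floor); sizes, origin, axes and compartment as in tray_long. In every tray the phone lies on the +y side (middle at y +54.5 mm, up to 146 x 72 mm, top 12 mm above the bench), the empty compartment on the -y side, and two small cups with screws beyond it at +x
- tray_ell: same tray with the phone whose empty battery bay is L-shaped (overall 86 x 64 mm, bright floor); sizes, origin, axes and compartment as in tray_long
- driver: pen-shaped precision screwdriver lying on the mat, handle 105 x 14 x 14 mm with a thin shaft to +x, 141 mm long in all (x -68 to 73), origin on the bench under its handle's axis; obstacle, not to be moved
- tweezers: steel tweezers lying on the mat, 122 mm long (x -60 to 62), 14 mm wide, 9 mm high; origin on the bench under their middle; obstacle, not to be moved
- sucker: rubber suction cup with an upright steel pull ring, 34 mm across, 40 mm high; origin at the middle of its underside; obstacle, not to be moved
Not all that is in view belongs to the job. Leave any yellow look-alike of the cell_square alone. Leave any red look-alike of the cell_ell alone.

How it is judged:
By the outcome, as a careful person would: the job done as asked, in the order asked, and still so for the second after the job is handed in, with the robot touching nothing.
It also fails if it takes over 99 s, if anything falls off the work surface, if the arm or the gripper's body presses on something with over 40 N, if the wrist force passes 120 N, or if a joint passes its speed limit or range.

### The arm

A 7-joint arm with a two-finger parallel gripper is mounted at the origin on the work surface. World frame = base frame: x ahead of the robot, y to its left, z up, the work surface at z = 0. Lengths are in m, angles in degrees, forces in N, time in s.
With the tool pointing down it reaches from about 0.35 to 0.775 m from the base axis. Payload 3.1 kg.
Tool frame: the origin (TCP) lies on the centre line of the jaws, within the pads' length; the fingertips stand 17 mm ahead of it and the grasp point (between the pads) lies 2 mm behind it; z points along the fingers, y is the direction in which the jaws open and shut (so a half turn about z gives the same grasp; the last joint's range is limited). The gripper opens to 85 mm and grips with 20 to 120 N. Pads are 22 mm wide; open, the fingers measure 114 mm over their backs; the gripper's body (76 mm by 85 mm) begins 54 mm behind the grasp point. The pads swing forward as they close: fully open they stand 13 mm farther back than shut.
Start: joints at [-73.379, 17.813, 0.802, 86.603, -0.252, 75.585, -1.558], TCP at [0.179, 0.52, 0.221] pointing down, gripper open.
Joint ranges: [-154.91, 154.91], [-16.99, 109.72], [-72.82, 74.43], [7.12, 147.25], [-82.49, 262.49], [11.32, 116.49], [-174.64, 174.64]. Speed limits (degrees/s): [159.86, 159.86, 180, 180, 180, 180, 180].

### API

Orientations are given as [roll, pitch, yaw] about the fixed x, y, z axes, in that order (R = Rz(yaw) Ry(pitch) Rx(roll)).
In Python, from station import * gives the robot as it stands. Calls block until the motion is done:
- move_ptp(position, orientation): joint-space move of the TCP to a pose.
- move_straight(position, velocity=0.15, frame=None): straight line of the TCP; frame=None keeps the orientation; velocity is the mean speed in m/s.
- movej(angles): joint-space move.
- move_gripper(opening, newtons=None): finger opening in m; newtons is the grip in N (None keeps the last); returns when the fingers have stopped.
- hold(seconds).
- solve_ik(position, orientation): joint angles nearest the present ones, or None.
- get_obs(): the state.
- snapshot(name): name is "scene" or "top" or "wrist"; returns a dict with "img" (400x640x3 uint8, red, green, blue), "depth" (400x640 float32, m along the optical axis (not along the pixel's ray), 0 where there is no reading), "K" (3x3 intrinsics, pixels), "camera_from_world" (4x4, takes a point from world to camera coordinates); the wrist camera has in their place "mount" (4x4, takes a point from camera to tool coordinates, whose origin is the TCP and whose axes are the flange's). Camera axes: x right, y down, z forward; pixel columns grow to the right and rows downward; lengths in m; the calibration is good to about 2 mm. A picture is of the moment at which its call begins: read the wrist's pose just before it.
A pose or a line that the arm cannot do raises PlanningError and nothing moves.
- job_done(): hands the job in, once; it reports no verdict.
Trained networks look in a picture, given as the dict that the camera call returned (one of the last four; its "shot" number tells which), for a name from the list of things; names that differ only in an ending like _2 or _b are one class to them, and where a whole thing is asked for, a point or a joint stands for the part that bears it (a point fixed in the world has none). Each returns a list of dicts, best first, with "conf" (0 to 1); they miss things now and then, are a little off and sometimes report something else, mostly with a low value. They report only what shows in the picture. A call takes as long as a camera call. They do not tell look-alikes from the thing itself.
- boxes_of(picture, thing): "extent" ([left, top, width, height] in pixels, round what is visible of it).
- outline_of(picture, thing): "mask" (400x640 bool, what is visible of it) and "extent" ([left, top, width, height] in pixels, round what is visible of it).
- place_of(picture, thing): "at" ([row, column] in pixels: a listed point, or the origin of a listed thing).
The state is a dict: "time_s": time; "q": joint angles; "joint_velocities": joint speeds; "joint_efforts": joint torques, N m; "eef_pos": TCP position; "orientation": TCP orientation; "ft_force": force on the tool from outside, world axes, zero at the start; "ft_torque": the same for the moment, N m; "gripper_width": finger opening in m.
Only numpy, scipy, OpenCV 4.12 (cv2) and the standard library are available. Lean on these libraries where they do the work, as an engineer would, in place of code of your own. Each camera call takes 0.05 s, during which the arm holds its last target.

## Working session

There is one attempt and no reset: what is moved stays moved. The work goes in short steps, each a Python script; the robot and the scene stay as the last script left them, time stands still between calls to the robot, and variables do not carry over. Pictures are saved under pics/ and viewed, and the job is handed in when it is done.

```bash
mkdir -p pics; ls
python3 - <<'E'
from station import *
import cv2,numpy as np,pickle
print(get_obs())
for n in ("top","scene"):
    s=snapshot(n); pickle.dump(s,open(f'{n}0.pkl','wb'))
    cv2.imwrite(f'pics/{n}0.png',s['img'][:,:,::-1]); print(n,s['K'],s['camera_from_world'])
E
```

```text
pics
{'time_s': 0.0, 'q': array([-73.37762372,  17.86108183,   0.80205464,  86.68993536,
        -0.25421564,  75.58296287,  -1.55865326]), 'joint_velocities': array([-0.09158652, -0.02401145,  0.01689361, -0.00258995, -0.01615857,
       -0.04309541, -0.0006511 ]), 'joint_efforts': array([ 4.18420732e-04, -3.79920745e+01,  1.46107650e-01, -2.30587649e+01,
        1.23129014e-02,  1.38745303e-02, -3.54833986e-06]), 'eef_pos': array([0.17891007, 0.51931666, 0.21982916]), 'orientation': array([-1.79867843e+02,  3.52363100e-03,  1.60991710e+02]), 'ft_force': array([ 0.21795172, -0.95413941, -0.06161297]), 'ft_torque': array([ 0.00382566,  0.01843769, -0.03057313]), 'gripper_width': 0.08530633691549311}
top [[427.31620875   0.         314.91864619]
 [  0.         427.31620875 200.82361056]
 [  0.           0.           1.        ]] [[-0.00576046 -0.99995669  0.00730931 -0.08051282]
 [-0.99685957  0.00516501 -0.079021    0.57941658]
 [ 0.07897983 -0.00774155 -0.99684615  1.13265929]
 [ 0.          0.          0.          1.        ]]
scene [[514.32642822   0.         306.79877579]
 [  0.         514.32642822 204.10317275]
 [  0.           0.           1.        ]] [[ 0.8281005   0.56050484  0.00915899 -0.42164775]
 [ 0.37952419 -0.54854208 -0.74502549 -0.2250281 ]
 [-0.4125663   0.62043204 -0.66697311  1.66525166]
 [ 0.          0.          0.          1.        ]]
```

View pics/top0.png

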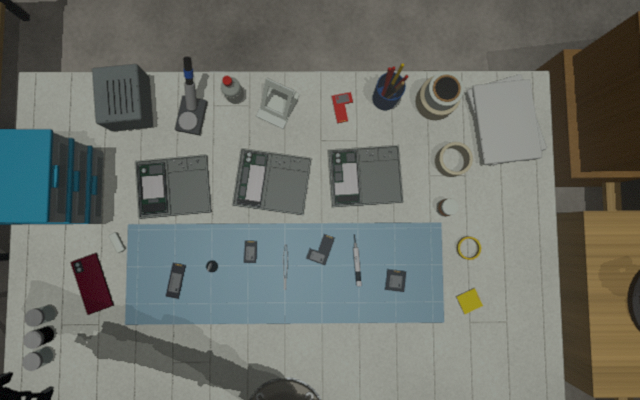

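View pics/scene0.png

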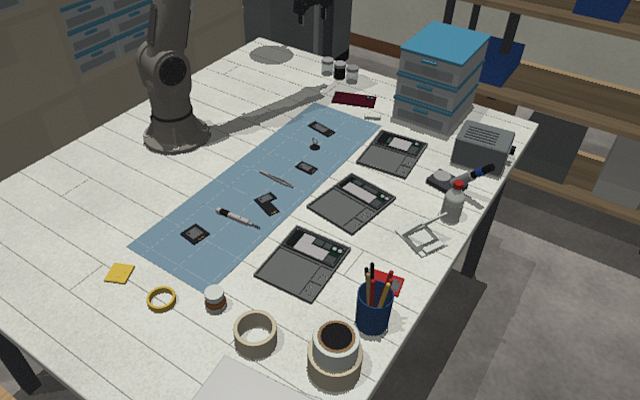

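```bash
cat > h.py <<'E'
from station import *
import cv2,numpy as np,pickle
def ray(s,px,T=None):
    # px=(col,row); T= world_from_cam
    K=s['K']; 
    if T is None: T=np.linalg.inv(s['camera_from_world'])
    d=T[:3,:3]@np.linalg.solve(K,np.array([px[0],px[1],1.]))
    return T[:3,3],d
def topix(s,px,z,T=None):
    o,d=ray(s,px,T); return o+d*(z-o[2])/d[2]
E
python3 - <<'E'
from h import *
s=snapshot('top')
im=s['img'][:,:,::-1]
a=cv2.resize(im[140:222,125:410],None,fx=2.8,fy=2.8,interpolation=cv2.INTER_CUBIC)
b=cv2.resize(im[225:325,125:410],None,fx=2.8,fy=2.8,interpolation=cv2.INTER_CUBIC)
cv2.imwrite('pics/crop0.png',np.vstack([a,b]))
for n in ['cell_long','cell_square','cell_ell','cell_spare','tray_long','tray_square','tray_ell','driver','tweezers','sucker']:
    for r in outline_of(s,n)[:4]:
        m=r['mask']; 
        c=cv2.findContours(m.astype(np.uint8),0,2)[0]; c=max(c,key=cv2.contourArea)
        mr=cv2.minAreaRect(c)
        z=0.006 if 'cell' in n else .011
        w=topix(s,mr[0],z)
        print(n,round(r['conf'],2),np.round(mr[0]),np.round(mr[1]),round(mr[2]),m.sum(),np.round(w,3), np.round(s['img'][m].mean(0)))
    for r in place_of(s,n)[:3]: print('   place',round(r['conf'],2),np.round(r['at'],1),np.round(topix(s,r['at'][::-1],0),3))
E
```

```text
cell_long 0.63 [175. 280.] [14. 34.] 12 453 [0.368 0.296 0.006] [69. 72. 73.]
   place 0.78 [281.2 175. ] [0.364 0.297 0.   ]
   place 0.36 [259.6 355.5] [ 0.419 -0.194  0.   ]
cell_square 0.92 [468. 301.] [21. 21.] 63 420 [ 0.308 -0.497  0.006] [150. 140.  40.]
cell_square 0.88 [395. 280.] [19. 21.] 6 393 [ 0.364 -0.299  0.006] [73. 78. 79.]
cell_square 0.17 [250. 251.] [12. 22.] 5 260 [0.444 0.092 0.006] [81. 85. 85.]
   place 0.78 [278.2 397.6] [ 0.368 -0.308  0.   ]
   place 0.75 [302.6 470.8] [ 0.301 -0.506  0.   ]
cell_ell 0.82 [320. 248.] [20. 29.] 21 441 [ 0.452 -0.097  0.006] [76. 81. 83.]
cell_ell 0.75 [343. 107.] [29. 20.] 79 428 [ 0.843 -0.164  0.006] [128.  65.  60.]
   place 0.9 [108.  345.3] [ 0.842 -0.171  0.   ]
   place 0.69 [245.8 319.2] [ 0.457 -0.095  0.   ]
cell_spare 0.73 [250. 251.] [12. 21.] 4 255 [0.445 0.095 0.006] [82. 87. 87.]
   place 0.8 [250.9 250.1] [0.445 0.094 0.   ]
tray_long 0.9 [271. 181.] [72. 58.] 8 4134 [0.635 0.036 0.011] [ 96. 100.  97.]
tray_long 0.65 [250. 251.] [22. 14.] 90 310 [0.445 0.093 0.011] [82. 88. 89.]
tray_square 0.68 [172. 186.
[... 398 characters left out ...]
0 [0.357 0.001 0.011] [131. 139. 140.]
   place 0.57 [257.7 357.1] [ 0.424 -0.198  0.   ]
tweezers 0.58 [284. 283.] [12.  2.] 90 37 [0.359 0.001 0.011] [130. 138. 140.]
tweezers 0.58 [271. 181.] [72. 59.] 8 4150 [0.636 0.036 0.011] [ 97. 100.  97.]
tweezers 0.3 [172. 186.] [59. 75.] 84 4299 [0.622 0.307 0.011] [86. 90. 87.]
   place 0.45 [270.1 285.4] [ 0.392 -0.002  0.   ]
   place 0.29 [266.4 211.7] [0.403 0.198 0.   ]
sucker 0.64 [212. 266.] [10. 11.] 90 105 [0.405 0.196 0.011] [48. 54. 55.]
sucker 0.63 [320. 248.] [21. 30.] 20 446 [ 0.452 -0.096  0.011] [76. 81. 83.]
sucker 0.22 [175. 280.] [15. 35.] 12 500 [0.369 0.292 0.011] [69. 74. 75.]
   place 0.44 [265.1 211. ] [0.407 0.2   0.   ]
```

View pics/crop0.png

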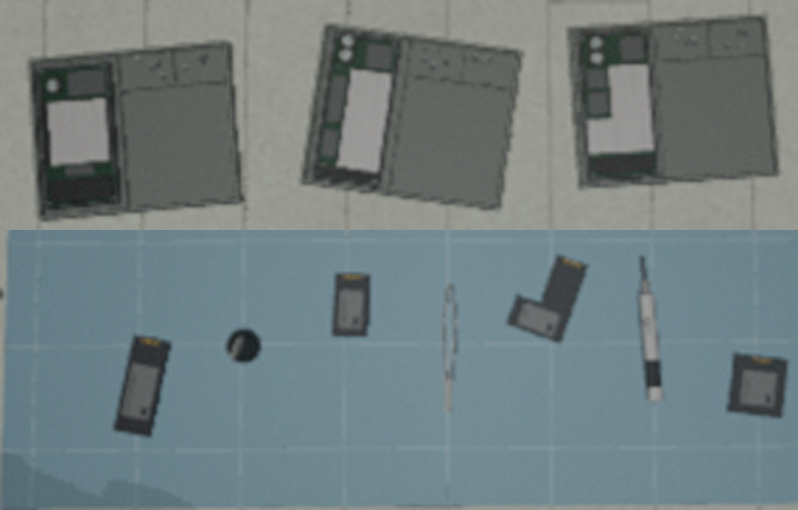

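Candidates (col,row): the long cell is at (175,280). The square cell is at (396,280), with its yellow look-alike at (470,301). The ell is at (320,248), with its red look-alike at (343,107). The spare is at (250,251) and gets left alone. The square bay is in the left tray (172,186), the long bay in the middle tray (271,181) and the ell bay in the right tray (364,175). I'll take the dark-grey ones on the mat. Next is a close wrist view of each.

```bash
cat >> h.py <<'E'
from scipy.spatial.transform import Rotation as Ro
def pose():
    o=get_obs(); T=np.eye(4); T[:3,:3]=Ro.from_euler('xyz',o['orientation'],degrees=True).as_matrix(); T[:3,3]=o['eef_pos']; return T
def wrist(name=None):
    T=pose(); s=snapshot('wrist'); s['wT']=T@s['mount']
    if name: cv2.imwrite(f'pics/{name}.png',s['img'][:,:,::-1])
    return s
def proj(s,p):
    c=np.linalg.inv(s['wT'])@np.r_[p,1]; u=s['K']@c[:3]; return u[:2]/u[2]
def best_yaw(pos,a):
    # yaw modulo 180 giving the least wrist travel
    q=np.array(get_obs()['q']); c=[]
    for k in (-180,0,180,360):
        y=a+k
        if not -180<=y<=180: continue
        j=solve_ik(pos,[180,0,y])
        if j is not None and abs(j[6])<165: c.append((np.abs(np.array(j)-q).max(),y))
    return min(c)[1]
def outl(s,thing,z,i=0):
    r=outline_of(s,thing)
    for k in r[:3]: print(thing,round(k['conf'],2),k['extent'])
    c=max(cv2.findContours(r[i]['mask'].astype(np.uint8),0,2)[0],key=cv2.contourArea)
    w=np.array([topix(s,p,z,s['wT'])[:2] for p in c[:,0]])
    return w,r[i]
def rect(w):
    m=cv2.minAreaRect((w*1000).astype(np.float32)); b=cv2.boxPoints(m)/1000
    e=[b[1]-b[0],b[2]-b[1]]; e=max(e,key=np.linalg.norm)
    return np.array(m[0])/1000,np.sort(m[1])[::-1],(np.degrees(np.arctan2(e[1],e[0]))+90)%180-90
E
python3 - <<'E'
from h import *
p=[0.33,0.296,0.22]; y=best_yaw(p,-12); print(y)
move_ptp(p,[180,0,y]); hold(.2)
o=get_obs(); print(o['time_s'],o['q'],o['eef_pos'],o['orientation'],o['ft_force'])
s=wrist('w_long'); print(s['mount'],s['K'])
w,r=outl(s,'cell_long',0.006); print(rect(w))
E
```

```text
168
2.4 [-52.2076325    5.24756986   8.5911507  102.32514813  -0.83348316
  72.4896456   34.77218994] [0.32926483 0.29743153 0.21991701] [ 1.79994882e+02 -1.10864810e-02  1.68173324e+02] [-0.72265221 -0.78950366  0.12698527]
[[ 1.44423635e-04 -9.51896901e-01 -3.06418454e-01  7.95036659e-02]
 [ 9.99999793e-01 -5.46637621e-05  6.41142426e-04 -1.17601702e-04]
 [-6.27051474e-04 -3.06418483e-01  9.51896696e-01 -1.52558348e-01]
 [ 0.00000000e+00  0.00000000e+00  0.00000000e+00  1.00000000e+00]] [[340.26217296   0.         319.87329141]
 [  0.         340.26217296 194.81167906]
 [  0.           0.           1.        ]]
cell_long 0.77 [308.1, 152.5, 35.0, 77.7]
(array([0.36407709, 0.29552563]), array([92.55123901, 37.40885544]), np.float32(-10.728981))
```

View pics/w_long.png

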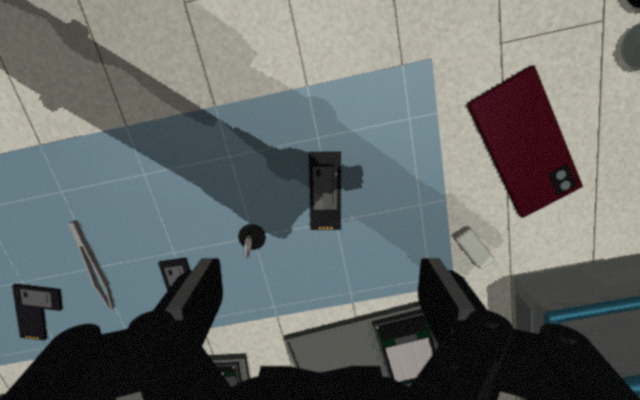

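The wrist view shows the long cell at (325,190), standing alone, and the fitted size matches (92.5 x 37.4). Next I compute the tray poses from the top picture, then grasp.

```bash
cat >> h.py <<'E'
def grasp(xy,a,pre,z0=0.03,N=40):
    y=best_yaw([xy[0],xy[1],.1],a)
    move_gripper(pre)
    move_ptp([xy[0],xy[1],.1],[180,0,y])
    move_straight([xy[0],xy[1],z0],.12); hold(.3)
    f0=get_obs()['ft_force'][2]; z=z0
    while z>0.012:
        z-=.001; move_straight([xy[0],xy[1],z],.02); o=get_obs(); f=o['ft_force'][2]-f0
        if abs(f)>3: break
    print('contact cmd z',z,'act',o['eef_pos'],'f',f, 'ori',o['orientation'])
    z+=.0015; move_straight([xy[0],xy[1],z],.03)
    move_gripper(0.0,N); hold(.2)
    o=get_obs(); print('closed w',o['gripper_width'],o['ft_force'],o['time_s']); return z
E
python3 - <<'E'
from h import *
s=snapshot('top')
im=s['img'].copy()
P={}
for n in ['tray_long','tray_square','tray_ell']:
    r=outline_of(s,n)[0]; c=max(cv2.findContours(r['mask'].astype(np.uint8),0,2)[0],key=cv2.contourArea)
    w=np.array([topix(s,p,.011)[:2] for p in c[:,0]]); ct,sz,a=rect(w)
    th=a-90 if a>0 else a+90   # long side is tray y
    print(n,np.round(ct,4),sz,round(float(th),2)); P[n]=(ct,np.radians(th))
    C=s['camera_from_world']
    R=lambda x,y:ct+np.array([[np.cos(P[n][1]),-np.sin(P[n][1])],[np.sin(P[n][1]),np.cos(P[n][1])]])@np.array([x,y])
    for q in [[(-.08,-.0985),(.08,-.0985),(.08,.0985),(-.08,.0985)],[(-.076,-.0945),(.04,-.0945),(.04,.0115),(-.076,.0115)]]:
        pts=[]
        for x,y in q:
            v=C@np.r_[R(x,y),.011,1]; u=s['K']@v[:3]; pts.append(u[:2]/u[2])
        im=np.ascontiguousarray(im); P[n+'x']=1
        cv2.polylines(im,[np.round(np.array(pts)*16).astype(int)],True,(255,0,0),1,cv2.LINE_AA,4)
pickle.dump(P,open('trays.pkl','wb'))
cv2.imwrite('pics/trays.png',cv2.resize(im[140:222,125:410,::-1],None,fx=2.8,fy=2.8,interpolation=cv2.INTER_NEAREST))
E
```

```text
tray_long [0.6357 0.0362] [201.97605896 161.27095032] -8.17
tray_square [0.6229 0.3062] [199.2694397  160.86209106] 4.91Traceback (most recent call last):
  File "<stdin>", line 6, in <module>
IndexError: list index out of range
```

Run:
```python
from h import *
z=grasp([0.3641,0.2955],-10.7,0.05)
```

```text
contact cmd z 0.011999999999999983 act [0.3640294  0.29543828 0.01192358] f -0.07158585522160268 ori [-1.79990786e+02 -6.13120114e-03  1.69304042e+02]
closed w 0.0002310140409004312 [-0.93851003 -0.22139886  0.22749329] 10.225
```

Run:
```python
from h import *
o=get_obs(); print(o['eef_pos'],o['gripper_width'],o['ft_force'])
s=wrist('w1'); t=snapshot('scene'); a=cv2.resize(t['img'][90:200,230:400,::-1],(640,414),interpolation=cv2.INTER_CUBIC)
cv2.imwrite('pics/s1.png',a)
```

```text
[0.36411612 0.29548513 0.01349513] 0.0002310140409004312 [-0.93851003 -0.22139886  0.22749329]
```

View pics/w1.png

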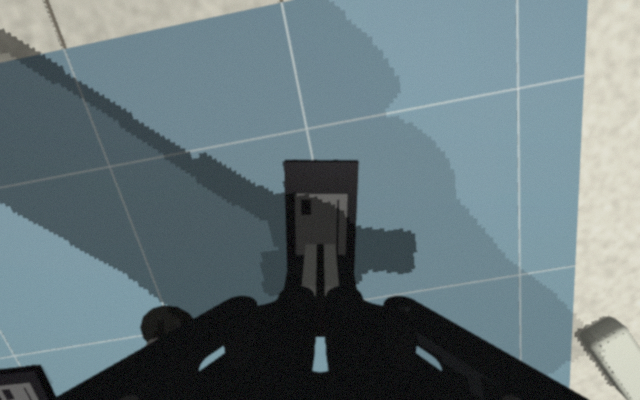

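View pics/s1.png

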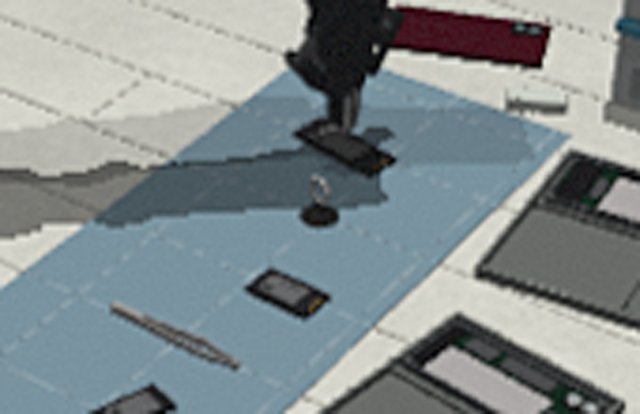

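The fingers shut just above the cell, which was not disturbed (no contact force). At this opening the tips stand farther back than I assumed, so I'll open and feel for the mat from lower down.

```bash
cat >> h.py <<'E'
def feel(xy,z,zmin,step=.001,thr=3):
    hold(.15); f0=get_obs()['ft_force'][2]
    while z>zmin:
        z-=step; move_straight([xy[0],xy[1],z],.03); o=get_obs(); f=o['ft_force'][2]-f0
        if abs(f)>thr: break
    print('feel cmd z',round(z,4),'act',np.round(o['eef_pos'],4),'f',round(f,2),'t',o['time_s']); return z,f
def close(N=40):
    move_gripper(0.0,N); hold(.15)
    o=get_obs(); print('closed w',o['gripper_width'],o['ft_force'],o['time_s'])
E
python3 - <<'E'
from h import *
xy=[0.3641,0.2955]
move_gripper(.05); print(get_obs()['gripper_width'],get_obs()['time_s'])
z,f=feel(xy,.0135,-.004)
if abs(f)>3:
    z+=.002; move_straight([*xy,z],.03); close(40); print(z)
E
```

```text
0.050166085978289136 10.8583
feel cmd z -0.0045 act [ 0.364   0.2954 -0.0046] f 0.24 t 15.5083
```

Run:
```python
from h import *
o=get_obs(); print(o['eef_pos'],o['gripper_width'],o['ft_force'],o['q'])
s=wrist('w2'); t=snapshot('scene'); a=cv2.resize(t['img'][90:200,230:400,::-1],(640,414),interpolation=cv2.INTER_CUBIC)
cv2.imwrite('pics/s2.png',a)
d=s['depth']
for c,r in [(450,100),(200,60),(320,180),(285,300),(355,300),(320,100),(360,330),(280,330)]:
    T=s['wT']; z=d[r,c]; p=T[:3,:3]@(np.linalg.inv(s['K'])@[c,r,1])*z+T[:3,3]; print(c,r,z,np.round(p,4))
T=np.linalg.inv(t['camera_from_world'])
for c,r in [(330,165),(250,220),(200,230)]:
    z=t['depth'][r,c]; print(c,r,np.round(T[:3,:3]@(np.linalg.inv(t['K'])@[c,r,1])*z+T[:3,3],4))
```

```text
[ 0.36403043  0.29542091 -0.00458112] 0.05023734084353063 [-0.19916326  0.31418048 -0.03904608] [-48.2770819   23.82054753   8.81128824 114.84630188  -5.33500449
  41.71987194  43.07662941]
450 100 0.1415848 [0.3017 0.3623 0.0012]
200 60 0.13761875 [0.2673 0.2643 0.0003]
320 180 0.14824453 [0.3245 0.3029 0.0049]
285 300 0.16634795 [0.3809 0.2749 0.0054]
355 300 0.16606133 [0.3871 0.3085 0.0056]
320 100 0.14216997 [0.2917 0.3091 0.0005]
360 330 0.17750804 [0.4092 0.3082 0.0006]
280 330 0.17745027 [0.4014 0.2672 0.0007]
330 165 [ 0.4912  0.1523 -0.0047]
250 220 [ 4.469e-01 -1.781e-01 -1.000e-04]
200 230 [ 0.3668 -0.2843  0.0039]
```

View pics/w2.png

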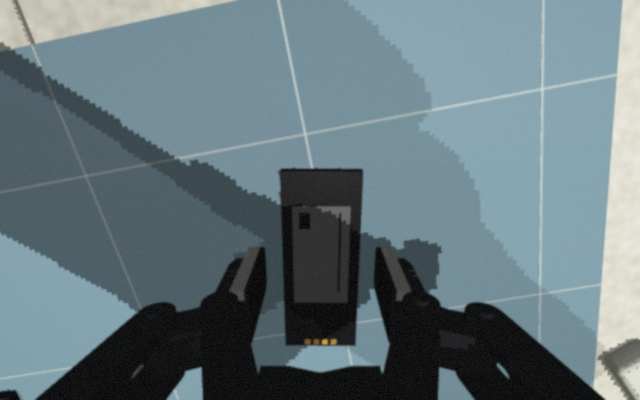

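View pics/s2.png

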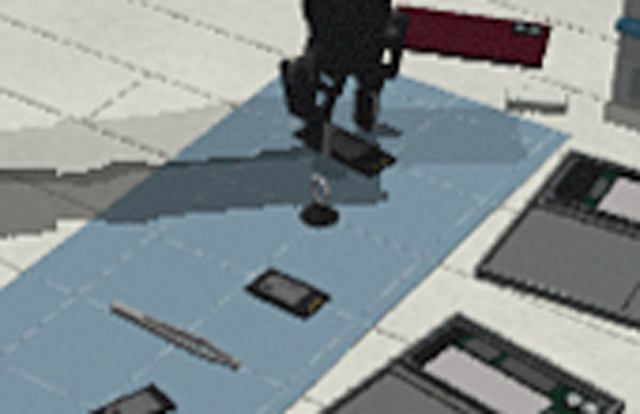

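Run:
```python
from h import *
s=wrist(); d=s['depth']
T=s['wT']; Ki=np.linalg.inv(s['K'])
for r in (245,250,255,265,280,300):
  for c in (238,245,252,258,262,382,388,396,402):
    z=d[r,c]; pc=Ki@[c,r,1]*z; p=T[:3,:3]@pc+T[:3,3]; pt=s['mount'][:3,:3]@pc+s['mount'][:3,3]
    print(r,c,'world',np.round(p,4),'tool',np.round(pt,4))
```

```text
245 238 world [3.503e-01 2.582e-01 2.000e-04] tool [ 0.0067 -0.0392 -0.0047]
245 245 world [0.3507 0.2616 0.0006] tool [ 0.0068 -0.0358 -0.0051]
245 252 world [0.3513 0.2649 0.0007] tool [ 0.0069 -0.0324 -0.0052]
245 258 world [3.521e-01 2.676e-01 1.000e-04] tool [ 0.0066 -0.0297 -0.0046]
245 262 world [3.524e-01 2.695e-01 3.000e-04] tool [ 0.0067 -0.0277 -0.0048]
245 382 world [ 3.633e-01  3.260e-01 -3.000e-04] tool [ 0.0064  0.0299 -0.0042]
245 388 world [ 0.364   0.3289 -0.0004] tool [ 0.0063  0.0328 -0.0041]
245 396 world [0.3642 0.3325 0.0005] tool [ 0.0068  0.0364 -0.0051]
245 402 world [ 0.3652  0.3355 -0.0005] tool [ 0.0063  0.0395 -0.0041]
250 238 world [0.3522 0.258  0.0016] tool [ 0.0047 -0.039  -0.0062]
250 245 world [0.3534 0.2609 0.0004] tool [ 0.0041 -0.036  -0.005 ]
250 252 world [0.3471 0.2688 0.0153] tool [ 0.0117 -0.0293 -0.0198]
250 258 world [0.3473 0.2715 0.0159] tool [ 0.012  -0.0266 -0.0204]
250 262 world [0.348  0.273  0.0152] tool [ 0.0117 -0.0251 -0.0197]
250 382 world [0.3579 0.3241 0.0147] tool [ 0.0114  0.027  -0.0192]
250 388 world [0.3579 0.3266 0.0156
[... 1955 characters left out ...]
115  0.0279 -0.0433]
280 402 world [0.3583 0.3272 0.0389] tool [ 0.0116  0.0301 -0.0434]
300 238 world [0.3467 0.2715 0.0526] tool [ 0.0127 -0.0268 -0.0572]
300 245 world [0.352  0.2708 0.045 ] tool [ 0.0073 -0.0265 -0.0495]
300 252 world [0.3559 0.2714 0.0397] tool [ 0.0036 -0.0252 -0.0443]
300 258 world [0.3634 0.2699 0.0288] tool [-0.004  -0.0253 -0.0333]
300 262 world [0.3684 0.2691 0.0216] tool [-0.0091 -0.0251 -0.0261]
300 382 world [0.3714 0.3195 0.0307] tool [-0.0027  0.025  -0.0352]
300 388 world [0.364  0.3208 0.0414] tool [ 0.0048  0.0249 -0.0459]
300 396 world [0.3614 0.3231 0.0458] tool [ 0.0078  0.0267 -0.0503]
300 402 world [0.3566 0.3242 0.0528] tool [ 0.0127  0.0268 -0.0573]
```

The picture disagrees with the data sheet. Wrist depth puts the fingertips 19 mm behind the reported TCP at 50 mm opening, so they're now about 15 mm above the mat. Laterally the pads are centred. I'll go by the measured tips and feel for the mat.

Run:
```python
from h import *
xy=[0.3641,0.2955]
move_straight([*xy,-.014],.05)
z,f=feel(xy,-.014,-.026)
if abs(f)>3:
    z+=.002; move_straight([*xy,z],.03); close(40); print(z)
s=wrist('w3')
```

```text
feel cmd z -0.015 act [ 0.3649  0.2962 -0.0134] f 7.64 t 16.4
closed w 0.0347157026922389 [-1.57700594 -1.20381711 15.55779842] 17.075
-0.013
```

View pics/w3.png

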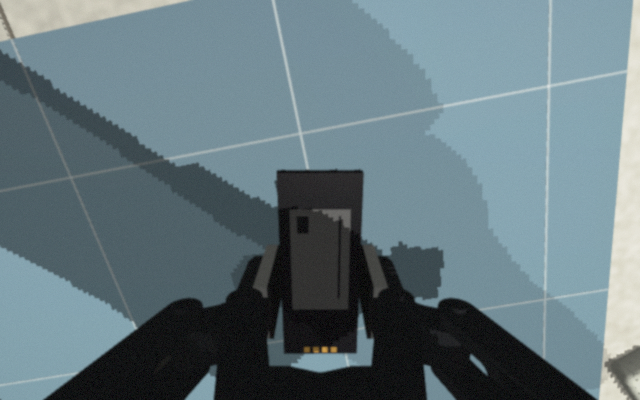

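Run:
```python
from h import *
xy=[0.3641,0.2955]
move_straight([*xy,.08],.15); hold(.1)
o=get_obs(); print(o['gripper_width'],o['ft_force'],o['time_s'])
p=[.58,-.0023,.13]; y=best_yaw(p,-8.2); print(y)
move_ptp(p,[180,0,y]); hold(.2)
print(get_obs()['time_s'],get_obs()['q'])
s=wrist('w4')
import pickle; pickle.dump(s,open('w4.pkl','wb'))
```

```text
0.03443868332016548 [-0.87000358  0.17489858 -1.07789762] 17.9917
171.8
19.575 [-16.23365094  25.66412717  20.42903094  90.26674514  -9.58686081
  65.82899763  88.25190709]
```

View pics/w4.png

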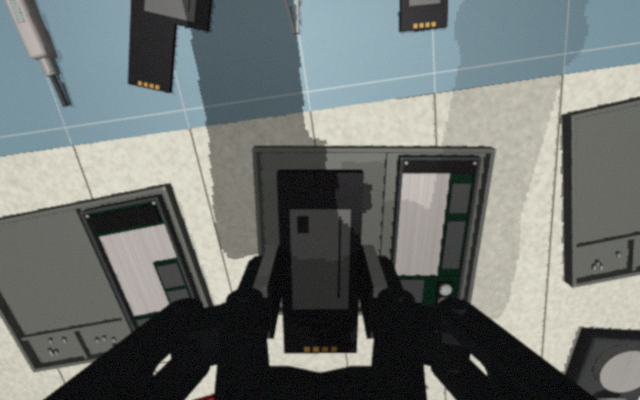

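Run:
```python
from h import *
s=pickle.load(open('w4.pkl','rb'))
A=topix(s,(256,147),.011,s['wT'])[:2];B=topix(s,(494,150),.011,s['wT'])[:2]
print(A,B,np.linalg.norm(A-B)); d=B-A; th=np.arctan2(-d[0],d[1]); print('th',np.degrees(th))
c,sn=np.cos(th),np.sin(th);R=np.array([[c,-sn],[sn,c]])
ct=(A+B)/2+R@[.08,0]; print('centre',ct,'comp',ct+R@[-.018,-.0415])
im=np.ascontiguousarray(s['img'][:,:,::-1])
for q in [[(-.08,-.0985),(.08,-.0985),(.08,.0985),(-.08,.0985)],[(-.076,-.0945),(.04,-.0945),(.04,.0115),(-.076,.0115)]]:
    pts=np.array([proj(s,np.r_[ct+R@p,.011]) for p in q]); cv2.polylines(im,[np.round(pts).astype(int)],True,(0,0,255),1)
cv2.imwrite('pics/w4b.png',im)
```

```text
[ 0.540372   -0.04632878] [0.56952528 0.14271333] 0.1912768487925266
th -8.76685072681214
centre [0.63401398 0.03599915] comp [ 0.60989909 -0.00227254]
```

View pics/w4b.png

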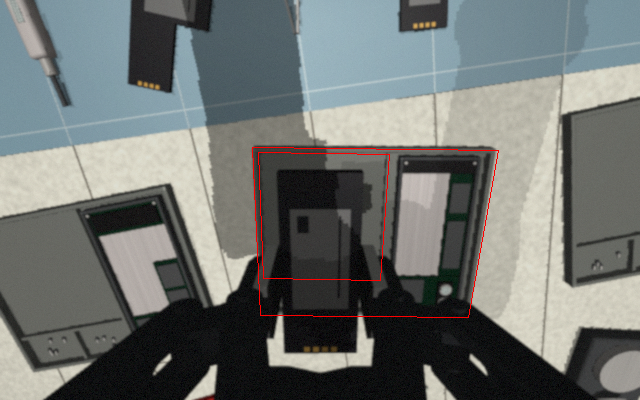

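```bash
cat >> h.py <<'E'
def place(xy,a,opn,zs=-.004,zmin=-.014):
    y=best_yaw([*xy,.08],a)
    move_ptp([*xy,.06],[180,0,y])
    move_straight([*xy,zs],.12)
    z,f=feel(xy,zs,zmin,.0007,2)
    move_gripper(opn); hold(.1)
    o=get_obs(); print('released',o['gripper_width'],o['ft_force'],o['time_s'])
    move_straight([*xy,.06],.15)
    return z
E
python3 - <<'E'
from h import *
place([.611,-.0023],-8.3,.055)
# on to square
p=[.33,-.30,.18]; y=best_yaw(p,0); move_ptp(p,[180,0,y]); hold(.2)
s=wrist('w_sq'); print(y,get_obs()['time_s'])
w,r=outl(s,'cell_square',.006); print(rect(w))
t=snapshot('top'); cv2.imwrite('pics/t5.png',cv2.resize(t['img'][140:222,125:410,::-1],None,fx=2.8,fy=2.8,interpolation=cv2.INTER_CUBIC))
E
```

```text
feel cmd z -0.0089 act [ 0.6112 -0.0023 -0.008 ] f 5.07 t 22.6167
released 0.05501175077228222 [ 0.47772317  0.2407163  -0.80731862] 23.05
-180 25.4833
cell_square 0.7 [292.6, 168.5, 56.6, 58.4]
cell_square 0.6 [72.6, 107.8, 81.7, 70.3]
(array([ 0.36104388, -0.30015164]), array([57.29278183, 51.94968796]), np.float32(-7.214752))
```

View pics/w_sq.png

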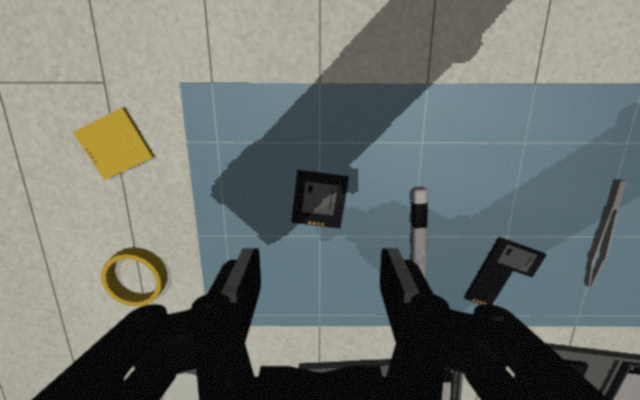

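View pics/t5.png

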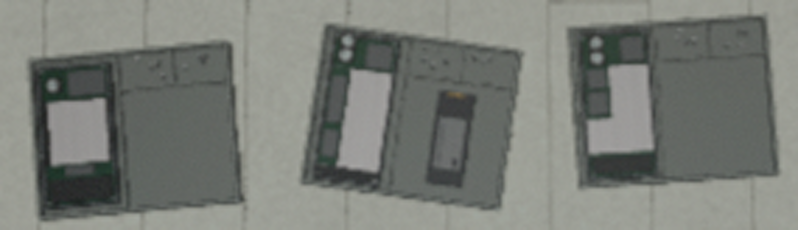

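Run:
```python
from h import *
xy=[.3615,-.3002]; a=-7.4
y=best_yaw([*xy,.05],a); move_gripper(.064)
move_ptp([*xy,.05],[180,0,y]); move_straight([*xy,-.008],.12)
z,f=feel(xy,-.008,-.030,.001)
if abs(f)>3:
    z+=.003; move_straight([*xy,z],.03); close(40); print(z)
    move_straight([*xy,.09],.15); o=get_obs(); print(o['gripper_width'],o['ft_force'],o['time_s'])
s=wrist('w6')
```

```text
feel cmd z -0.017 act [ 0.3616 -0.3003 -0.0164] f 5.85 t 29.475
closed w 0.05064788165904904 [-0.45572517  0.74752696  6.49115435] 30.1417
-0.014000000000000009
0.05066379641545862 [-0.91170038 -0.41847843 -0.97188444] 30.9833
```

View pics/w6.png

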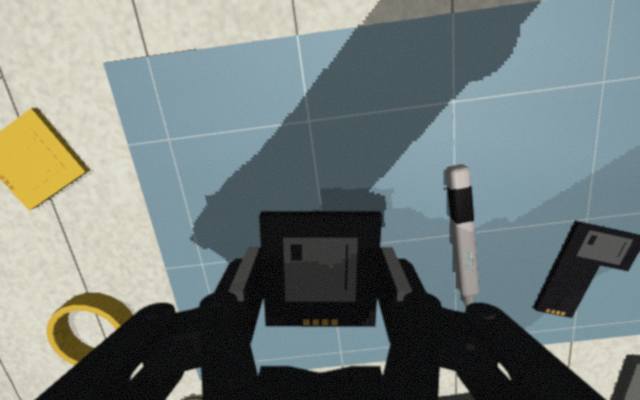

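Run:
```python
from h import *
xy=[.6085,.2633]
y=best_yaw([*xy,.13],4.9); p=[.575,.26,.13]; move_ptp(p,[180,0,y]); hold(.2)
s=wrist('w7'); print(y,get_obs()['time_s'])
im=np.ascontiguousarray(s['img'][:,:,::-1]); ct=np.array([.6229,.3062]); th=np.radians(4.9); c,sn=np.cos(th),np.sin(th);R=np.array([[c,-sn],[sn,c]])
for q in [[(-.08,-.0985),(.08,-.0985),(.08,.0985),(-.08,.0985)],[(-.076,-.0945),(.04,-.0945),(.04,.0115),(-.076,.0115)]]:
    pts=np.array([proj(s,np.r_[ct+R@p,.011]) for p in q]); cv2.polylines(im,[np.round(pts).astype(int)],True,(0,0,255),1)
cv2.imwrite('pics/w7.png',im)
```

```text
-175.1 33.4333
```

View pics/w7.png

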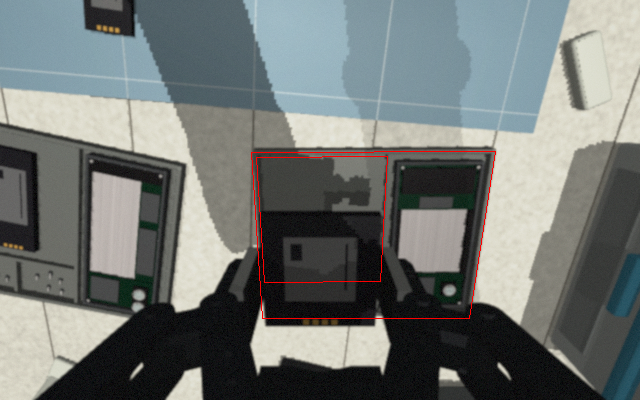

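The overlay fits the tray, and the near-square bay is in view at (430,240), so I'm placing here.

Run:
```python
from h import *
place([.6085,.2633],4.9,.066,-.006,-.018)
p=[.42,-.09,.18]; y=best_yaw(p,-22); move_ptp(p,[180,0,y]); hold(.2)
s=wrist('w_ell'); print(y,get_obs()['time_s'])
w,r=outl(s,'cell_ell',.006); print(rect(w))
pickle.dump((s,w),open('ell.pkl','wb'))
t=snapshot('top'); cv2.imwrite('pics/t8.png',cv2.resize(t['img'][140:222,125:410,::-1],None,fx=2.8,fy=2.8,interpolation=cv2.INTER_CUBIC))
```

```text
feel cmd z -0.0109 act [ 0.6086  0.2633 -0.0102] f 5.23 t 36.4417
released 0.06662712360692341 [-0.30037099  0.03166338  0.41619676] 36.8417
158 39.2583
cell_ell 0.63 [296.8, 156.8, 55.8, 80.2]
(array([ 0.44912582, -0.09600912]), array([81.04814148, 56.33092117]), np.float32(-19.460632))
```

View pics/w_ell.png

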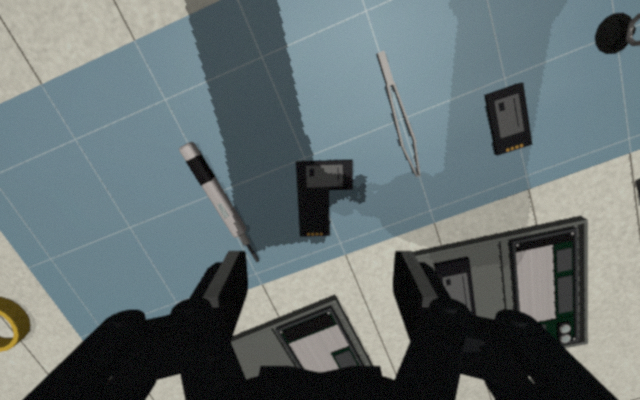

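View pics/t8.png

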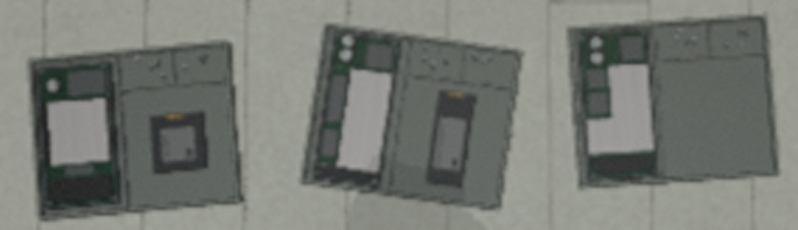

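Run:
```python
from h import *
xy=[.4564,-.1113]; a=-19.5
y=best_yaw([*xy,.05],a); move_gripper(.047)
move_ptp([*xy,.05],[180,0,y]); move_straight([*xy,-.006],.12)
z,f=feel(xy,-.006,-.022,.001)
if abs(f)>3:
    z+=.0025; move_straight([*xy,z],.03); close(40); print(z)
    move_straight([*xy,.12],.15); o=get_obs(); print(o['gripper_width'],o['ft_force'],o['time_s'])
s=wrist('w9'); print(y,o['orientation'])
t=snapshot('top')
for r in outline_of(t,'tray_ell')[:2]:
    c=max(cv2.findContours(r['mask'].astype(np.uint8),0,2)[0],key=cv2.contourArea)
    w=np.array([topix(t,p,.011)[:2] for p in c[:,0]]); print(r['conf'],rect(w))
```

```text
feel cmd z -0.013 act [ 0.4566 -0.1114 -0.0128] f 3.14 t 42.8083
closed w 0.030464979052715845 [ 0.06875379 -0.30666494  4.28646728] 43.4917
-0.010500000000000004
0.030442986438087925 [ 0.62336855 -0.1421952  -0.70843812] 44.5083
160.5 [-1.79975419e+02 -1.21310819e-01  1.60502829e+02]
0.85 (array([ 0.64962396, -0.22129059]), array([197.85218811, 160.51638794]), np.float32(-86.42079))
0.38 (array([ 0.61292596, -0.00108102]), array([90.55027771, 38.36968994]), np.float32(-8.023811))
```

View pics/w9.png

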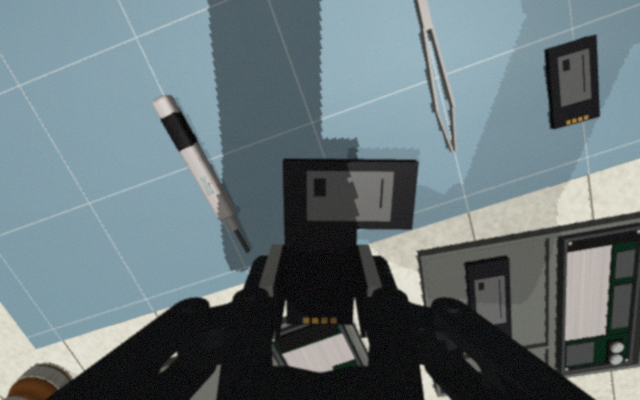

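Run:
```python
from h import *
xy=[.6464,-.267]
y=best_yaw([*xy,.13],3.6); p=[.60,-.265,.13]; move_ptp(p,[180,0,y]); hold(.2)
s=wrist(); print(y,get_obs()['time_s'])
im=np.ascontiguousarray(s['img'][:,:,::-1]); ct=np.array([.6496,-.2213]); th=np.radians(3.6); c,sn=np.cos(th),np.sin(th);R=np.array([[c,-sn],[sn,c]])
for q in [[(-.08,-.0985),(.08,-.0985),(.08,.0985),(-.08,.0985)],[(-.076,-.0945),(.04,-.0945),(.04,.0115),(-.076,.0115)]]:
    pts=np.array([proj(s,np.r_[ct+R@p,.011]) for p in q]); cv2.polylines(im,[np.round(pts).astype(int)],True,(0,0,255),1)
cv2.imwrite('pics/w10.png',im)
```

```text
-176.4 45.7583
```

View pics/w10.png

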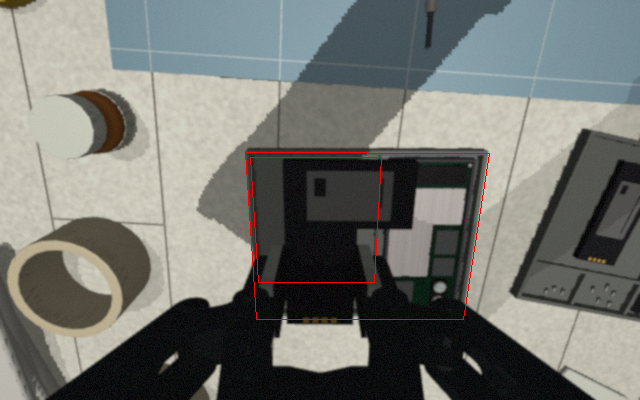

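Run:
```python
from h import *
place([.6464,-.267],3.6,.044,-.003,-.014)
move_straight([.6464,-.267,.12],.15)
q=[-73.4,17.8,.8,86.6,-.25,75.6,-1.56]
movej(q); hold(.3)
print(get_obs()['time_s'])
t=snapshot('top'); im=t['img'][:,:,::-1]
a=cv2.resize(im[140:222,125:410],None,fx=2.8,fy=2.8,interpolation=cv2.INTER_CUBIC)
b=cv2.resize(im[225:325,125:410],None,fx=2.8,fy=2.8,interpolation=cv2.INTER_CUBIC)
cv2.imwrite('pics/end.png',np.vstack([a,b]))
s=snapshot('scene'); cv2.imwrite('pics/ends.png',cv2.resize(s['img'][100:310,200:440,::-1],None,fx=2.8,fy=2.8,interpolation=cv2.INTER_CUBIC))
# cell top heights from depth
T=np.linalg.inv(t['camera_from_world']);Ki=np.linalg.inv(t['K'])
for n in ('cell_long','cell_square','cell_ell'):
    for r in outline_of(t,n)[:3]:
        v,u=np.nonzero(r['mask']); P=(T[:3,:3]@(Ki@np.c_[u,v,np.ones(len(u))].T)*t['depth'][v,u]).T+T[:3,3]
        print(n,round(r['conf'],2),r['extent'],np.round(np.median(P,0),4),np.round(np.percentile(P[:,2],[10,90]),4))
```

```text
feel cmd z -0.0079 act [ 0.6465 -0.2671 -0.0072] f 4.49 t 48.7667
released 0.04386838335202005 [ 0.23187037 -0.14091293  0.04039313] 49.15
53.8167
cell_long 0.63 [275.7, 174.0, 21.0, 30.8] [ 0.6132 -0.002   0.0099] [0.0068 0.0128]
cell_square 0.81 [457.4, 287.7, 27.3, 27.7] [ 0.3074 -0.4972  0.0069] [0.0033 0.0099]
cell_square 0.7 [180.8, 178.2, 16.4, 23.9] [0.6114 0.2633 0.0098] [0.0071 0.0125]
cell_ell 0.76 [366.0, 163.1, 24.5, 32.0] [ 0.6261 -0.2626  0.0099] [0.0062 0.0127]
```

View pics/end.png

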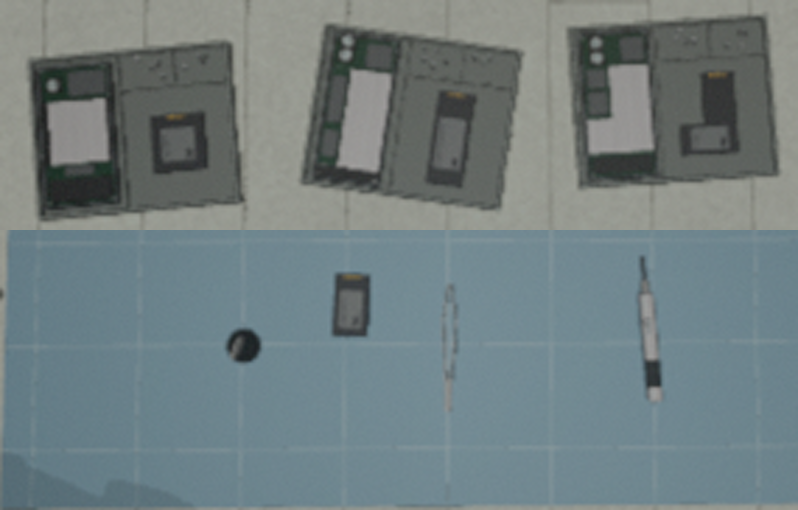

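View pics/ends.png

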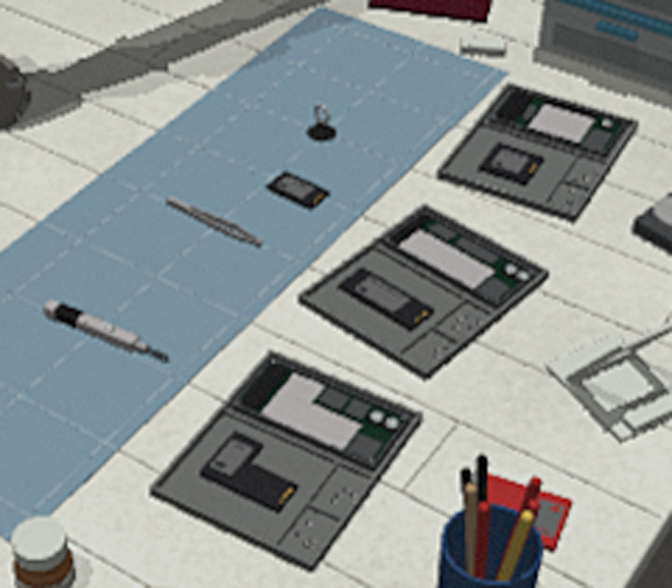

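All three cells lie flat in their own compartments, with tops at about 9–10 mm, as expected for a 3 mm floor plus a 6 mm cell. The spare (crop 350,305) and the tools are where they were in the first picture.

```bash
python3 -c "
from station import *
print(job_done())"
```

```text
the job is handed in; nothing more can be done
None
```

I laid all three batteries in the large compartments of their matching trays and handed the job in at about 54 s. The square one is in the left tray, the long one in the middle tray and the L-shaped one in the right tray. Each was lowered until light contact with the tray floor (about 5 N) before release.

**Last checks:** the top and scene pictures show each battery inside its compartment. Median top heights are 9.8–9.9 mm, against 9 mm expected, so they lie flat. The spare, screwdriver, tweezers and suction cup look unmoved, and I left the yellow and red look-alikes alone.

**What failed or disagreed:**
- **Fingertip position:** it did not match the data sheet. I found the tips about 12 mm (by touch) to 19 mm (by wrist depth) behind the reported TCP at 50 mm opening, not 17 mm ahead of it. I worked by touch instead.
- **First grasp:** because of that mismatch, the first close on the long battery shut in the air just above it. It caused no measurable force or movement.
- **Grip force:** closing on the long battery pressed about 15 N on the mat.
- **Tray outline:** one wrist-view measurement of the long tray's near edge gave 191 mm instead of 197 mm. The tray centre still agreed with the top view to about 2 mm.

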